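# Seat a drilled throwing bat on the pins of an inclined pottery wheel

## Robot

A 6-joint arm with a two-finger parallel gripper is mounted at the origin on the work surface. World frame = base frame: x ahead of the robot, y to its left, z up, the work surface at z = 0. Lengths are in m, angles in rad, forces in N, time in s.
With the tool pointing down it reaches from about 0.3 to 0.875 m from the base axis. Payload 6.4 kg.
Tool frame: the origin (TCP) lies on the mounting face of the last link; the fingertips stand 173 mm ahead of it and the grasp point (between the pads) lies 155 mm ahead of it (ctrl.grip_point_offset is the distance from the TCP to the grasp point, in m); z points along the fingers, y is the line along which they close (so a half turn about z gives the same grasp; the last joint's range is limited). The gripper opens to 85 mm and grips with 20 to 120 N. Pads are 22 mm wide; open, the fingers measure 114 mm over their backs; the gripper's body (76 mm by 85 mm) begins 54 mm behind the grasp point. The pads swing forward as they close: fully open they stand 13 mm farther back than shut.
Start: joints at [0.947, 0.181, 1.607, -0, 1.354, -0.206], TCP at [0.233, 0.526, 0.405] pointing down, gripper open.
Joint ranges: [-2.99, 2.99], [-0.89, 2.07], [0.3, 2.58], [-1.14, 4.28], [0, 2.63], [-3.12, 3.12]. Speed limits (rad/s): [2.57, 2.57, 3.01, 3.14, 3.14, 3.14].

## Interface

Orientations are given as a unit quaternion [w, x, y, z].
In Python, from bench import status, imaging, ctrl, models gives the robot as it stands.
- The arm moves only by the tool send_rows, never from a script. Its argument "commands" is a list that holds one entry, the list of rows, each a list of 6 numbers: the shift along the tool's x, y, z normalised to -1 to 1, where 1 is 3 cm, then the turn, a rotation vector about the tool's x, y, z normalised to -1 to 1, where 1 is 0.1 rad. A call has 1 to 8 rows; each row shifts and turns the commanded pose from where the row before left it, along the tool's axes as they then stand; what a row does not reach is not made up. A row lasts 1/12 s, in which the tool goes at most 41.7 mm and 7.16 degrees, less where a joint would pass 70% of its speed; a pose out of reach is approached as far as the arm can. A call with a number of a shift or a turn outside -1 to 1 is refused whole. A call with a gripper value outside its range is refused whole. "jaw" is the opening, from 0 (shut) to 1 (fully open), set as the call begins (left out, the last holds). The fingers move at their own pace and stop on an object; the grip force is fixed at half the most. Time passes only in rows, so rows that do not move let the fingers close. It gives the time, the measured TCP pose, the force, the opening and the grip force at its end, in the units of the state.
- status.get_obs(): the state, without advancing time (a new reading comes with each control period).
- imaging.camera(name): name is "scene" or "side" or "wrist"; returns a dict with "image" (384x512x3 uint8, blue, green, red), "depth" (384x512 float32, m along the optical axis (not along the pixel's ray), 0 where there is no reading), "mtx" (3x3 intrinsics, pixels), "k1" (the pictures are not rectified: a ray, as slopes to the right and down, at radius r is drawn at 1 + k1 r^2 times it, then the intrinsics apply), "pose" (4x4, takes a point from camera to world coordinates). Camera axes: x right, y down, z forward; pixel columns grow to the right and rows downward; lengths in m; the calibration is good to about 2 mm. A picture is of the moment at which its call begins.
- ctrl.hand_in(): hands the job in; it is judged then, once.
Trained networks look in a picture, given as the dict that the camera call returned (one of the last four; its "shot" number tells which), for a name from the list of things; names that differ only in an ending like _2 or _b are one class to them, and where a whole thing is asked for, a point or a joint stands for the part that bears it (a point fixed in the world has none). Each returns a list of dicts, best first, with "confidence" (0 to 1); they miss things now and then, are a little off and sometimes report something else, mostly with a low value. They report only what shows in the picture. A call takes as long as a camera call. They do not tell look-alikes from the thing itself.
- models.recognise(picture, name): "centre" ([column, row] in pixels, amid what is visible of it).
- models.regions_of(picture, name): "region" (384x512 bool, what is visible of it) and "centre" ([column, row] in pixels, amid what is visible of it).
The state is a dict: "time_s": time; "q": joint angles; "dq": joint speeds; "joint_efforts": joint torques, N m; "eef_pos": TCP position; "eef_rot": TCP orientation; "wrist_force": force on the tool from outside, world axes, zero at the start; "torque": the same for the moment, N m; "opening": opening from 0.0 (shut) to 1.0 (fully open); "grasp_force": force on a finger pad.
Only numpy, scipy, OpenCV 4.12 (cv2) and the standard library are available. Lean on these libraries where they do the work, as an engineer would, in place of code of your own. Each camera call takes 0.05 s, during which the arm holds its last target. There are 200 camera calls.

## Task

Take the round plywood bat by its square socket and mount it on the inclined wheel head: slip it over the centre spindle, turn it until its four holes find the four pins, and slide it fully home so that it lies flush on the head. Let go of it and leave the bucket, mug, turtle and brush where they are.

Things in the scene. Friction and masses are not known exactly. Their poses are not given: they have to be found in the camera images.
- bat_center (a point): Throwing bat: plywood disc, 180 mm across, 12 mm thick, with a square socket (open tube) 60 mm high on its middle, the part to grip: 44 x 44 mm outside, bore 28 x 28 mm going right through. Starts flat, socket up. Point on its axis, 36 mm above the underside. z: from disc to the socket's open end; x, y square to the socket's faces. About 0.3 to 0.45 kg.
- bat_foot (a point): The same bat's underside, on its axis; axes as bat_center. Four round through holes, 14 mm in diameter, lie 60 mm from the axis, on the bat's +x, +y, -x and -y axes, so that the bat fits in four ways.
- seat (a point): Wheel head's upper face, on the head's axis: a bare aluminium disc, 180 mm across, some 140 mm above the table. z points out of the face along the axis, leaning 28 degrees from vertical; -x is downhill. The frame does not turn with the head. Four pins, 10 mm thick with round ends, rise 13 mm from the face, 60 mm from the axis, 90 degrees apart.
- spindle_tip (a point): End of the head's round centre spindle, 40 mm above the face, axes as seat: 24 mm in diameter, its last 12 mm tapering to 12 mm. How far the head and pins are turned about it is not given and may be anything: see it, or feel for it by turning the bat with light pressure on the pin ends.
- stand: Heavy fixed stand that carries the head: round foot, 190 mm across, origin under its centre, front (downhill side) to -x. A stiff brake holds the head; it slips at about 1.2 N m.
- bucket: White plastic bucket, 150 mm across and 150 mm high, origin under its centre; bystander.
- mug: Terracotta mug, 80 mm across and 90 mm high, origin under its centre; bystander.
- turtle: Turtle figurine, about 110 mm long and 40 mm high, origin under its shell's centre, head to +x; bystander.
- brush: Brush, 180 mm long, lying on the table along its x; bystander.
Not all that is in view belongs to the job. What is shaped like the stand but yellow is not meant.

How it is judged:
By the outcome, as a careful person would: the job done as asked, in the order asked, and still so for the second after the job is handed in, with the robot touching nothing.
It also fails if it takes over 72 s, if anything falls off the work surface, if the arm or the gripper's body presses on something with over 40 N, if the wrist force passes 120 N, or if a joint passes its speed limit or range.

## Working session

There is one attempt and no reset: what is moved stays moved. The work goes in short steps, Python scripts to look and compute and a tool call to move; the robot and the scene stay as the last step left them, time stands still between calls to the robot, and variables do not carry over. Pictures are saved under pics/ and viewed, at most 10 in all, crops included, and the job is handed in when it is done.

Besides the shell and the picture viewer there is one more tool, called by a JSON object that holds its "op" and its "data". send_rows: Moves the arm, as the interface text tells. Its arguments: {"type":"object","properties":{"commands":{"type":"array"},"jaw":{"type":"number"}},"required":["commands"]}

```bash
ls; mkdir -p pics
cat > h.py <<'E'
import numpy as np, cv2
from bench import status, imaging, ctrl, models
from scipy.spatial.transform import Rotation as R
def cloud(p):
    K=p["mtx"];d=p["depth"];h,w=d.shape
    u,v=np.meshgrid(np.arange(w),np.arange(h))
    xd=(u-K[0,2])/K[0,0];yd=(v-K[1,2])/K[1,1]
    x,y=xd.copy(),yd.copy()
    for _ in range(10):
        s=1+p["k1"]*(x*x+y*y);x=xd/s;y=yd/s
    P=np.stack([x*d,y*d,d],-1)
    T=p["pose"];W=P@T[:3,:3].T+T[:3,3]
    W[d<=0]=np.nan
    return W
def proj(p,X):
    T=p["pose"];c=(np.atleast_2d(X)-T[:3,3])@T[:3,:3]
    s=c[:,:2]/c[:,2:];r2=(s**2).sum(1,keepdims=True);s=s*(1+p["k1"]*r2)
    return s*[p["mtx"][0,0],p["mtx"][1,1]]+p["mtx"][:2,2]
def pose():
    o=status.get_obs();q=o["eef_rot"];return np.array(o["eef_pos"]),R.from_quat([q[1],q[2],q[3],q[0]])
E
python3 - <<'E'
from h import *
o=status.get_obs();print({k:np.round(v,3) for k,v in o.items()})
ims=[]
for n in ["scene","side","wrist"]:
    p=imaging.camera(n);ims.append(p["image"]);print(n,p["pose"].round(3).tolist(),p["mtx"][0,0],p["k1"])
    W=cloud(p)
    for name in ["bat_center","seat","spindle_tip","stand","bucket","mug","turtle","brush"]:
        for r in models.regions_of(p,name)[:3]:
            m=r["region"];print(n,name,round(r["confidence"],2),np.round(r["centre"]),m.sum(),np.nanmedian(W[m],0).round(3))
cv2.imwrite("pics/a.png",ims[0]);cv2.imwrite("pics/b.png",ims[1]);
E
```

```text
pics
{'time_s': np.float64(0.0), 'q': array([ 0.947,  0.182,  1.608, -0.   ,  1.354, -0.206]), 'dq': array([-0.002,  0.001, -0.001, -0.002, -0.001, -0.001]), 'joint_efforts': array([-0.0000e+00, -4.4486e+01, -3.5134e+01, -0.0000e+00,  9.0000e-03,
       -0.0000e+00]), 'eef_pos': array([0.233, 0.525, 0.404]), 'eef_rot': array([-0.   ,  0.207,  0.978, -0.001]), 'wrist_force': array([-0.259, -0.225,  0.01 ]), 'torque': array([-0.029,  0.003,  0.063]), 'grasp_force': np.float64(0.0), 'opening': np.float64(0.999)}
scene [[0.814, 0.501, -0.295, 0.898], [0.581, -0.712, 0.394, -0.343], [-0.012, -0.492, -0.87, 1.134], [0.0, 0.0, 0.0, 1.0]] 350.4770272357436 -0.04102426086825247
scene bat_center 0.67 [201. 269.] 2259 [ 0.56  -0.171  0.013]
scene seat 0.92 [226. 112.] 1738 [0.297 0.319 0.14 ]
scene seat 0.76 [283.  96.] 1459 [0.416 0.51  0.143]
scene seat 0.67 [263. 172.] 2042 [0.553 0.187 0.141]
scene spindle_tip 0.77 [264. 171.] 2058 [0.552 0.186 0.141]
scene spindle_tip 0.62 [225. 115.] 1735 [0.297 0.32  0.14 ]
scene stand 0.93 [264. 179.] 3003 [0.559 0.175 0.125]
scene stand 0.75 [228. 125.
[... 1185 characters left out ...]
turtle 0.5 [246. 179.] 3963 [0.537 0.171 0.123]
side brush 0.87 [251. 344.] 706 [ 0.362 -0.264  0.019]
side brush 0.27 [248. 170.] 2712 [0.542 0.186 0.139]
wrist [[0.406, 0.88, 0.247, 0.172], [0.914, -0.391, -0.109, 0.553], [0.0, 0.27, -0.963, 0.375], [0.0, 0.0, 0.0, 1.0]] 277.3107698124668 -0.015129904617571297
wrist seat 0.89 [303. 298.] 5765 [0.354 0.529 0.13 ]
wrist seat 0.66 [ 78. 268.] 3493 [0.228 0.344 0.146]
wrist spindle_tip 0.84 [ 76. 267.] 3450 [0.228 0.344 0.147]
wrist spindle_tip 0.74 [303. 296.] 5592 [0.354 0.529 0.131]
wrist stand 0.8 [294. 273.] 10630 [0.354 0.527 0.107]
wrist stand 0.67 [126. 249.] 10423 [0.243 0.352 0.023]
wrist stand 0.62 [108. 381.] 97 [0.462 0.157 0.016]
```

View pics/a.png

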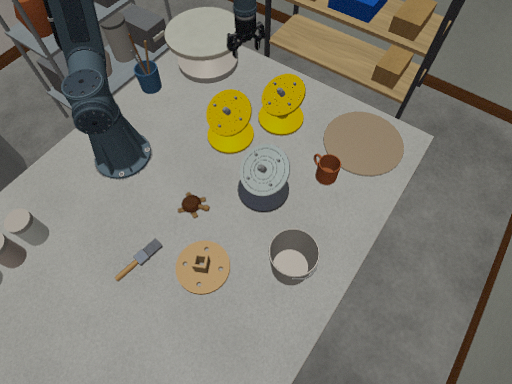

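View pics/b.png

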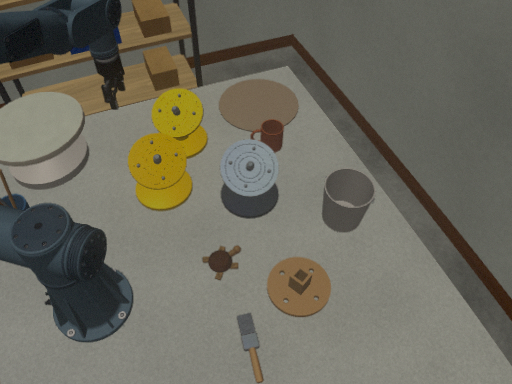

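The scene picture shows the grey head at about (264,170), the bat at (203,267) with its socket at (202,263), and the two yellow look-alikes at (229,113) and (284,95). In the side picture the head is at (249,168) and the bat at (299,286). Next I'll fit the geometry.

```bash
cat >> h.py <<'E'
from scipy.optimize import least_squares
def circ(P,r=None):
    f=(lambda c:np.hypot(*(P-c[:2]).T)-(r or c[2]))
    return least_squares(f,[*P.mean(0),0.09],loss="soft_l1",f_scale=.002).x
def edge(P2):  # outer hull pts
    return cv2.convexHull(P2.astype(np.float32))[:,0]
def plane(P):
    for _ in range(6):
        c=P.mean(0);n=np.linalg.svd(P-c,full_matrices=False)[2][2];n*=np.sign(n[2]);d=(P-c)@n
        P=P[abs(d)<max(.0025,1.5*np.median(abs(d)))]
    return c,n,P
def look(n,bat=True,head=True,hc=(.55,.185),bc=(.555,-.172)):
    p=imaging.camera(n);W=cloud(p).reshape(-1,3);W=W[~np.isnan(W[:,0])]
    if bat:
        m=(np.hypot(*(W[:,:2]-bc).T)<.13)
        D=W[m&(W[:,2]>.005)&(W[:,2]<.02)];e=edge(D[:,:2])
        S=W[m&(W[:,2]>.05)&(W[:,2]<.09)]
        print(n,"bat disc z",np.median(D[:,2]).round(4),"circle",circ(e).round(4),"r90",circ(e,.09)[:2].round(4),"sock",S.mean(0).round(4),len(S))
        T=S[S[:,2]>np.median(S[:,2])-.006]
        if len(T)>4: 
            r=cv2.minAreaRect(T[:,:2].astype(np.float32));print("  rect",np.round(r[0],4),np.round(r[1],4),round(r[2],1))
    if head:
        m=(np.hypot(*(W[:,:2]-hc).T)<.11)&(W[:,2]>.07)
        c,nn,P=plane(W[m])
        b=np.array([nn[0],nn[1],0]);b/=np.linalg.norm(b)
        # frame: -x downhill ; x uphill
        x=np.array([-nn[0]*nn[2],-nn[1]*nn[2],1-nn[2]**2]);x/=np.linalg.norm(x);y=np.cross(nn,x)
        Q=(P-c)@np.stack([x,y],1);e=edge(Q);cc=circ(e,.09);C=c+x*cc[0]+y*cc[1]
        print(n,"head n",nn.round(4),"tilt",np.degrees(np.arccos(nn[2])).round(2),"dir",np.degrees(np.arctan2(-nn[1],-nn[0])).round(1),"circ",circ(e)[2].round(4),"C",C.round(4))
        L=(W[m]-C)@np.stack([x,y,nn],1)
        s=(L[:,2]>.006)&(np.hypot(L[:,0],L[:,1])<.09);L=L[s];r=np.hypot(L[:,0],L[:,1])
        k=(r>.045)&(r<.075);a=np.degrees(np.arctan2(L[k,1],L[k,0]))
        print("  pins",np.c_[a,r[k]*1e3,L[k,2]*1e3].round(0)[np.argsort(a)].tolist())
        k=r<.03;print("  spindle",L[k].mean(0).round(4),L[k,2].max().round(4) if k.any() else 0,k.sum())
    return p
E
python3 - <<'E'
from h import *
for n in ["scene","side"]: look(n)
E
```

```text
scene bat disc z 0.0129 circle [ 0.5544 -0.1699  0.1232] r90 [ 0.5832 -0.1569] sock [ 0.5514 -0.1666  0.0684] 190
  rect [ 0.55   -0.1657] [0.0442 0.0468] 27.7
scene head n [-0.1143 -0.4552  0.883 ] tilt 27.99 dir 75.9 circ 0.0886 C [0.5473 0.1886 0.14  ]
  pins [[-112.0, 60.0, 10.0], [-109.0, 59.0, 15.0], [-109.0, 54.0, 10.0], [-109.0, 62.0, 10.0], [-107.0, 60.0, 13.0], [-22.0, 62.0, 6.0], [-22.0, 60.0, 10.0], [-20.0, 61.0, 12.0], [-20.0, 63.0, 7.0], [-20.0, 56.0, 8.0], [-19.0, 59.0, 13.0], [-17.0, 63.0, 11.0], [-16.0, 60.0, 15.0], [69.0, 60.0, 6.0], [70.0, 63.0, 11.0], [70.0, 56.0, 8.0], [70.0, 59.0, 14.0], [72.0, 56.0, 13.0], [74.0, 62.0, 11.0], [76.0, 59.0, 11.0], [157.0, 63.0, 9.0], [158.0, 60.0, 10.0], [159.0, 57.0, 7.0], [160.0, 63.0, 13.0], [163.0, 60.0, 15.0], [164.0, 57.0, 11.0], [165.0, 62.0, 12.0], [165.0, 60.0, 7.0]]
  spindle [ 0.0003 -0.0044  0.0285] 0.0415 57
side bat disc z 0.0128 circle [ 0.5545 -0.1717  0.126 ] r90 [ 0.5709 -0.17  ] sock [ 0.5496 -0.1683  0.0679] 277
  rect [ 0.5517 -0.1663] [0.047  0.0457] 26.0
side head n [-0.1169 -0.4575  0.8815] tilt 28.17 dir 75.7 circ 0.0891 C [0.5445 0.1892 0.1404]
  pins [[-113.0, 57.0, 8.0], [-112.0, 63.0, 8.0], [-111.0, 59.0, 14.0], [-111.0, 56.0, 11.0], [-110.0, 62.0, 12.0], [-108.0, 65.0, 7.0], [-108.0, 58.0, 12.0], [-108.0, 56.0, 9.0], [-107.0, 62.0, 10.0], [-23.0, 57.0, 7.0], [-22.0, 60.0, 8.0], [-21.0, 61.0, 14.0], [-20.0, 56.0, 8.0], [-19.0, 57.0, 14.0], [-18.0, 61.0, 14.0], [-16.0, 59.0, 7.0], [-15.0, 61.0, 12.0], [11.0, 61.0, 6.0], [68.0, 59.0, 10.0], [69.0, 62.0, 12.0], [70.0, 56.0, 8.0], [72.0, 62.0, 9.0], [72.0, 65.0, 8.0], [72.0, 58.0, 14.0], [73.0, 55.0, 9.0], [75.0, 61.0, 10.0], [89.0, 57.0, 7.0], [159.0, 59.0, 9.0], [159.0, 63.0, 11.0], [160.0, 65.0, 7.0], [161.0, 57.0, 14.0], [162.0, 59.0, 11.0], [162.0, 62.0, 11.0], [163.0, 65.0, 9.0], [164.0, 59.0, 15.0], [165.0, 62.0, 11.0]]
  spindle [-0.0027  0.0003  0.0314] 0.0427 63
```

```bash
cat >> h.py <<'E'
from scipy.linalg import logm, expm
def H(p,Rm):
    T=np.eye(4);T[:3,:3]=Rm;T[:3,3]=p;return T
def down(yaw):  # tool pointing down, tool y at yaw(deg)
    a=np.radians(yaw);y=np.array([np.cos(a),np.sin(a),0]);z=np.array([0,0,-1.]);return np.stack([np.cross(y,z),y,z],1)
def steps(Tt,Ts=None,n=None):
    if Ts is None: p,r=pose();Ts=H(p,r.as_matrix())
    D=np.linalg.inv(Ts)@Tt
    rv=R.from_matrix(D[:3,:3]).as_rotvec()
    need=int(np.ceil(max(np.abs(rv).max()/.1,np.abs(D[:3,3]).max()/.03,1)))
    n=n or need
    S=expm(np.real(logm(D))/n)
    row=np.r_[S[:3,3]/.03,R.from_matrix(S[:3,:3]).as_rotvec()/.1]
    print("need",need,"n",n,"dpos mm",(D[:3,3]*1e3).round(1),"rv",rv.round(3),"row",row.round(3).tolist());return row
E
python3 - <<'E'
from h import *
p,r=pose();A=H([.40,.16,.42],r.as_matrix());B=H([.551,-.166,.37],down(27))
steps(A);steps(B,A)
E
```

```text
need 11 n 11 dpos mm [-300.7 -266.5  -15.3] rv [-0. -0.  0.] row [-0.911, -0.808, -0.046, 0.0, -0.0, 0.0]
need 10 n 10 dpos mm [-270.3 -236.7   50. ] rv [ 0.    -0.     0.682] row [-1.118, -0.489, 0.167, 0.0, -0.0, 0.682]
```

{"op": "send_rows", "data": {"commands": [[[-0.91,-0.81,-0.1,0,0,0],[-0.91,-0.81,-0.1,0,0,0],[-0.91,-0.81,-0.05,0,0,0],[-0.91,-0.81,-0.05,0,0,0],[-0.91,-0.81,-0.05,0,0,0],[-0.91,-0.81,-0.05,0,0,0],[-0.91,-0.81,-0.05,0,0,0],[-0.91,-0.81,-0.05,0,0,0]]], "jaw": 1}}

```text
time_s: 2.12
eef_pos: [0.3543, 0.2577, 0.42]
eef_rot: [0.0, 0.207, 0.978, 0.0]
wrist_force: [1.0, 0.6, -0.1]
opening: 1.002
grasp_force: 0.0
```

{"op": "send_rows", "data": {"commands": [[[-0.91,-0.81,-0.05,0,0,0],[-0.91,-0.81,-0.05,0,0,0],[-0.91,-0.81,0,0,0,0],[-0.86,-0.38,0.13,0,0,0.525],[-0.86,-0.38,0.13,0,0,0.525],[-0.86,-0.38,0.13,0,0,0.525],[-0.86,-0.38,0.13,0,0,0.525],[-0.86,-0.38,0.13,0,0,0.525]]]}}

```text
time_s: 2.78
eef_pos: [0.4831, 0.0446, 0.4032]
eef_rot: [0.0, 0.335, 0.942, 0.0]
wrist_force: [0.3, -0.2, -0.4]
opening: 0.999
grasp_force: 0.0
```

{"op": "send_rows", "data": {"commands": [[[-0.86,-0.38,0.13,0,0,0.525],[-0.86,-0.38,0.13,0,0,0.525],[-0.86,-0.38,0.13,0,0,0.525],[-0.86,-0.38,0.13,0,0,0.525],[-0.86,-0.38,0.13,0,0,0.525],[-0.86,-0.38,0.13,0,0,0.525],[-0.86,-0.38,0.13,0,0,0.525],[-0.86,-0.38,0.13,0,0,0.525]]]}}

```text
time_s: 3.45
eef_pos: [0.5469, -0.1701, 0.3718]
eef_rot: [0.0, 0.524, 0.852, 0.0]
wrist_force: [-0.2, -0.6, -0.0]
opening: 1.002
grasp_force: 0.0
```

{"op": "send_rows", "data": {"commands": [[[0,0,0,0,0,0],[0,0,0,0,0,0]]]}}

```text
time_s: 3.62
eef_pos: [0.5465, -0.1701, 0.3715]
eef_rot: [-0.0, 0.524, 0.852, 0.0]
wrist_force: [-0.3, 0.3, 0.0]
opening: 1.001
grasp_force: 0.0
```

```bash
cat >> h.py <<'E'
def batlook(n="wrist",save=None):
    p=imaging.camera(n);W=cloud(p)
    if save: cv2.imwrite("pics/"+save,p["image"])
    F=W.reshape(-1,3);F=F[~np.isnan(F[:,0])];m=np.hypot(*(F[:,:2]-(.551,-.166)).T)<.06
    T=F[m&(F[:,2]>.062)&(F[:,2]<.085)]
    r=cv2.minAreaRect(T[:,:2].astype(np.float32));print("socket top z",np.median(T[:,2]).round(4),np.round(r[0],4),np.round(r[1],4),round(r[2],1),len(T))
    # disc colour region
    d=np.nan_to_num(W[...,2],nan=-1);rr=np.hypot(W[...,0]-.551,W[...,1]+.166)
    hsv=cv2.cvtColor(p["image"],cv2.COLOR_BGR2HSV)
    k=(hsv[...,1]>70)&(rr<.11)&(d>.006)&(d<.02);e=edge(W[k][:,:2]);c=circ(e);c9=circ(e,.09);print("disc",c.round(4),c9[:2].round(4),np.median(d[k]).round(4))
    # holes: unsaturated pixels at radius .06
    rr=np.hypot(W[...,0]-c9[0],W[...,1]-c9[1]);k=((hsv[...,1]<70)|(d<.007))&(rr>.05)&(rr<.07)
    nn,lab,st,cen=cv2.connectedComponentsWithStats(k.astype(np.uint8))
    for i in range(1,nn):
        if st[i,4]>8:
            q=np.nanmean(W[lab==i],0);print("hole",st[i,4],q.round(4),np.degrees(np.arctan2(q[1]-c9[1],q[0]-c9[0])).round(1),np.hypot(q[1]-c9[1],q[0]-c9[0]).round(4))
    return p
E
python3 - <<'E'
from h import *
print(pose()[0]);batlook(save="c.png")
E
```

```text
[ 0.54646235 -0.17005819  0.37152633]
socket top z 0.0728 [ 0.5513 -0.1668] [0.044  0.0446] 27.6 1302
disc [ 0.5516 -0.1666  0.0897] [ 0.5516 -0.1666] 0.013
hole 124 [ 0.5239 -0.1133  0.0019] 117.5 0.0601
hole 92 [ 0.4975 -0.1959  0.0019] -151.5 0.0616
hole 90 [ 0.6065 -0.1397  0.0019] 26.1 0.0611
hole 78 [ 0.58   -0.222   0.0028] -62.9 0.0622
hole 7097 [ 0.4943 -0.1905  0.2672] -157.4 0.0622
hole 53 [ 0.5937 -0.1385  0.2341] 33.7 0.0506
hole 7552 [ 0.6006 -0.137   0.274 ] 31.2 0.0572
```

View pics/c.png

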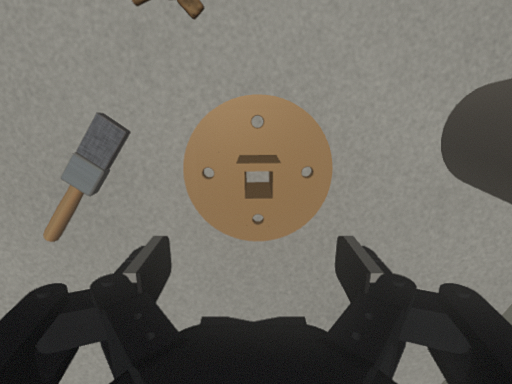

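Run:
```python
from h import *
print(ctrl.grip_point_offset)
steps(H([.5515,-.1667,.193],down(27.4)),n=7)
```

```text
0.1547
need 6 n 7 dpos mm [ -0.4   5.6 178.7] rv [-0.    -0.001 -0.008] row [-0.002, 0.026, 0.851, -0.0, -0.001, -0.012]
```

{"op": "send_rows", "data": {"commands": [[[0,0.03,0.85,0,0,-0.01],[0,0.03,0.85,0,0,-0.01],[0,0.03,0.85,0,0,-0.01],[0,0.03,0.85,0,0,-0.01],[0,0.03,0.85,0,0,-0.01],[0,0.03,0.85,0,0,-0.01],[0,0,0.85,0,0,-0.01],[0,0,0,0,0,0]]]}}

```text
time_s: 4.33
eef_pos: [0.5492, -0.1636, 0.1888]
eef_rot: [-0.004, 0.519, 0.855, -0.0]
wrist_force: [-0.9, 1.1, -0.1]
opening: 0.998
grasp_force: 0.0
```

{"op": "send_rows", "data": {"commands": [[[0,0,0,0,0,0],[0,0,0,0,0,0],[0,0,0,0,0,0],[0,0,0,0,0,0],[0,0,0,0,0,0],[0,0,0,0,0,0],[0,0,0,0,0,0],[0,0,0,0,0,0]]], "jaw": 0}}

```text
time_s: 5.0
eef_pos: [0.5524, -0.1667, 0.196]
eef_rot: [0.002, 0.52, 0.854, 0.0]
wrist_force: [-1.0, 1.3, 6.6]
opening: 0.508
grasp_force: 62.9
```

Run:
```python
from h import *
o=status.get_obs();print({k:np.round(v,4) for k,v in o.items()})
look("scene",bat=False);look("side",bat=False)
```

```text
{'time_s': np.float64(5.0), 'q': array([-4.9870e-01,  4.5450e-01,  1.7286e+00, -2.0000e-04,  9.5490e-01,
       -9.7650e-01]), 'dq': array([-0.0004,  0.0003, -0.0006, -0.0009,  0.0011,  0.0013]), 'joint_efforts': array([ -0.452 , -46.278 , -25.3877,   0.2119,  -0.598 ,   0.0714]), 'eef_pos': array([ 0.5524, -0.1667,  0.196 ]), 'eef_rot': array([0.0018, 0.5197, 0.8544, 0.    ]), 'wrist_force': array([-1.0428,  1.2515,  6.583 ]), 'torque': array([-0.0416,  0.4587,  0.0396]), 'grasp_force': np.float64(62.9296), 'opening': np.float64(0.5081)}
scene head n [-0.1161 -0.4554  0.8827] tilt 28.04 dir 75.7 circ 0.0887 C [0.5469 0.1889 0.14  ]
  pins [[-111.0, 62.0, 12.0], [-109.0, 54.0, 7.0], [-109.0, 59.0, 14.0], [-108.0, 63.0, 11.0], [-108.0, 59.0, 7.0], [-106.0, 56.0, 8.0], [-23.0, 60.0, 11.0], [-20.0, 63.0, 7.0], [-20.0, 56.0, 8.0], [-20.0, 61.0, 11.0], [-18.0, 58.0, 11.0], [-17.0, 63.0, 11.0], [-16.0, 60.0, 12.0], [68.0, 57.0, 12.0], [70.0, 62.0, 12.0], [71.0, 57.0, 7.0], [71.0, 59.0, 13.0], [73.0, 58.0, 7.0], [74.0, 60.0, 14.0], [76.0, 59.0, 10.0], [139.0, 45.0, 6.0], [147.0, 73.0, 6.0], [157.0, 63.0, 8.0], [159.0, 59.0, 10.0], [161.0, 56.0, 11.0], [161.0, 63.0, 13.0], [164.0, 60.0, 15.0], [164.0, 58.0, 11.0], [165.0, 60.0, 6.0], [166.0, 62.0, 13.0]]
  spindle [ 0.0004 -0.0046  0.0282] 0.0437 57
side head n [-0.0785 -0.4235  0.9025] tilt 25.51 dir 79.5 circ 0.083 C [0.5442 0.1837 0.1418]
  pins [[-42.0, 54.0, 8.0], [-23.0, 60.0, 7.0], [-23.0, 62.0, 12.0], [-22.0, 65.0, 12.0], [-20.0, 58.0, 12.0], [-20.0, 60.0, 13.0], [-19.0, 65.0, 10.0], [-18.0, 59.0, 8.0], [-17.0, 61.0, 11.0], [-17.0, 63.0, 13.0]]
  spindle [nan nan nan] 0 0h.py:54: RuntimeWarning: Mean of empty slice.
  k=r<.03;print("  spindle",L[k].mean(0).round(4),L[k,2].max().round(4) if k.any() else 0,k.sum())
  ret = um.true_divide(
```

```bash
cat >> h.py <<'E'
C0=np.array([.546,.189,.140])
def seatframe(dir=75.8,tilt=28):
    a,t=np.radians([dir,tilt]);h=np.array([np.cos(a),np.sin(a),0])
    n=-np.sin(t)*h+[0,0,np.cos(t)];x=np.cos(t)*h+[0,0,np.sin(t)];return np.stack([x,np.cross(n,x),n],1)
def target(h,ang=-19,C=C0,off=.196,dx=0,dy=0):  # foot h above face, tool y at ang in seat frame
    S=seatframe();a=np.radians(ang);y=S@[np.cos(a),np.sin(a),0];z=-S[:,2]
    Rm=np.stack([np.cross(y,z),y,z],1);return H(C+S@[dx,dy,h+off],Rm)
E
python3 - <<'E'
from h import *
p,r=pose();A=H(p+[0,0,.2],r.as_matrix());B=target(.1)
steps(A,n=8);steps(B,A,n=14);print(B.round(3))
E
```

```text
need 7 n 8 dpos mm [  -0.6    0.4 -200. ] rv [ 0.  0. -0.] row [-0.003, 0.002, -0.833, 0.0, 0.0, 0.0]
need 8 n 14 dpos mm [214.8  65.7  -5.9] rv [-0.41   0.278 -0.502] row [0.464, 0.271, 0.088, -0.293, 0.198, -0.359]
[[-0.846  0.52   0.115  0.512]
 [ 0.511  0.729  0.455  0.054]
 [ 0.153  0.444 -0.883  0.401]
 [ 0.     0.     0.     1.   ]]
```

{"op": "send_rows", "data": {"commands": [[[0,0,-0.3,0,0,0],[0,0,-0.6,0,0,0],[0,0,-1,0,0,0],[0,0,-1,0,0,0],[0,0,-1,0,0,0],[0,0,-1,0,0,0],[0,0,-1,0,0,0],[0,0,-0.77,0,0,0]]]}}

```text
time_s: 5.77
eef_pos: [0.5512, -0.1661, 0.397]
eef_rot: [0.001, 0.52, 0.854, 0.0]
wrist_force: [-0.8, -0.4, -4.2]
opening: 0.511
grasp_force: 62.1
```

{"op": "send_rows", "data": {"commands": [[[0.464,0.271,0.088,-0.293,0.198,-0.359],[0.464,0.271,0.088,-0.293,0.198,-0.359],[0.464,0.271,0.088,-0.293,0.198,-0.359],[0.464,0.271,0.088,-0.293,0.198,-0.359],[0.464,0.271,0.088,-0.293,0.198,-0.359],[0.464,0.271,0.088,-0.293,0.198,-0.359],[0.464,0.271,0.088,-0.293,0.198,-0.359]]]}}

```text
time_s: 6.35
eef_pos: [0.5449, -0.0519, 0.3857]
eef_rot: [-0.006, 0.404, 0.906, 0.124]
wrist_force: [0.4, 0.7, -4.8]
opening: 0.509
grasp_force: 62.2
```

{"op": "send_rows", "data": {"commands": [[[0.464,0.271,0.088,-0.293,0.198,-0.359],[0.464,0.271,0.088,-0.293,0.198,-0.359],[0.464,0.271,0.088,-0.293,0.198,-0.359],[0.464,0.271,0.088,-0.293,0.198,-0.359],[0.464,0.271,0.088,-0.293,0.198,-0.359],[0.464,0.271,0.088,-0.293,0.198,-0.359],[0.464,0.271,0.088,-0.293,0.198,-0.359],[0,0,0,0,0,0]]]}}

```text
time_s: 7.02
eef_pos: [0.5096, 0.0569, 0.4]
eef_rot: [-0.012, 0.275, 0.93, 0.243]
wrist_force: [0.1, 0.4, -4.0]
opening: 0.505
grasp_force: 62.3
```

{"op": "send_rows", "data": {"commands": [[[0,0,0,0,0,0],[0,0,0,0,0,0],[0,0,0,0,0,0]]]}}

```text
time_s: 7.27
eef_pos: [0.5112, 0.0544, 0.3995]
eef_rot: [-0.011, 0.278, 0.93, 0.242]
wrist_force: [-0.0, 0.4, -4.4]
opening: 0.507
grasp_force: 62.3
```

```bash
cat >> h.py <<'E'
def inhand():
    """bat geometry in the tool frame from the wrist camera"""
    p=imaging.camera("wrist");W=cloud(p);q,r=pose();L=(W-q)@r.as_matrix()
    hsv=cv2.cvtColor(p["image"],cv2.COLOR_BGR2HSV);sat=hsv[...,1]>70
    k=sat&(abs(L[...,2]-.184)<.015)&(np.hypot(L[...,0],L[...,1])<.12)
    c,n,P=plane(L[k]*[1,1,-1]);print("disc top plane in tool: z0",np.round(-c[2],4),"n",(n*[1,1,-1]).round(4),len(P),"z at axis",np.round(-(c[2]+(n[0]*c[0]+n[1]*c[1])/n[2]),4))
    e=edge(L[k][:,:2]);print("disc centre free/r90",circ(e).round(4),circ(e,.09)[:2].round(4))
    return p,L,k
E
python3 - <<'E'
from h import *
o=status.get_obs();print({k:np.round(o[k],4) for k in ["eef_pos","wrist_force","torque","grasp_force","opening","q"]})
p,L,k=inhand();cv2.imwrite("pics/d.png",p["image"])
steps(target(.1))
s=imaging.camera("scene");t=imaging.camera("side");cv2.imwrite("pics/e.png",np.hstack([cv2.resize(x["image"][50:250,150:350],(400,400),interpolation=2) for x in (s,t)]))
E
```

```text
{'eef_pos': array([0.5112, 0.0544, 0.3995]), 'wrist_force': array([-0.0467,  0.391 , -4.37  ]), 'torque': array([-0.5376,  0.1119,  0.0374]), 'grasp_force': np.float64(62.2944), 'opening': np.float64(0.5074), 'q': array([-0.2644,  0.0215,  1.8275,  0.5039,  1.3355, -1.3849])}
disc top plane in tool: z0 0.183 n [-0.0019  0.001  -1.    ] 40795 z at axis 0.1831
disc centre free/r90 [0.001  0.0008 0.0899] [0.001  0.0008]
need 1 n 1 dpos mm [-0.2  1.1 -1.7] rv [-0.    -0.002 -0.002] row [-0.008, 0.038, -0.055, -0.003, -0.02, -0.022]
```

View pics/d.png

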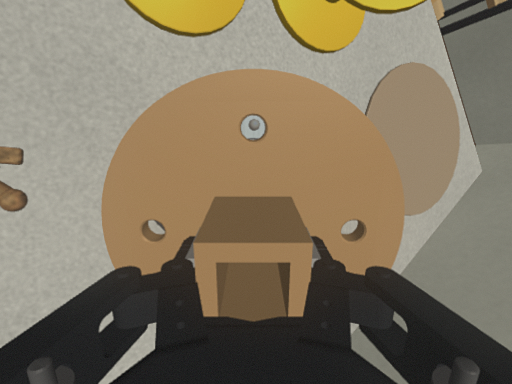

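View pics/e.png

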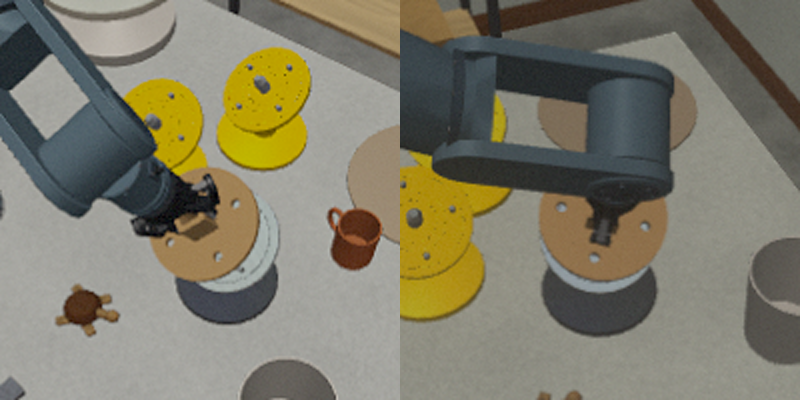

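The wrist view looks through the bat's hole at (253,127) and shows a pin inside it. The bat is held square in the tool and lies concentric over the grey head in both outer views, so I'll approach along the axis.

{"op": "send_rows", "data": {"commands": [[[-0.04,0,0.4,0,0,-0.02],[0,0,0.5,0,0,0],[0,0,0.5,0,0,0],[0,0,0.4,0,0,0],[0,0,0.2,0,0,0],[0,0,0.1,0,0,0],[0,0,0.1,0,0,0]]]}}

```text
time_s: 8.0
eef_pos: [0.5198, 0.0846, 0.3406]
eef_rot: [-0.011, 0.277, 0.93, 0.242]
wrist_force: [0.5, -0.4, -4.3]
opening: 0.512
grasp_force: 62.3
```

```bash
cat >> h.py <<'E'
def rep(off=.195):
    o=status.get_obs();p,r=pose();S=seatframe();Rm=r.as_matrix()
    foot=p+Rm@[.001,.001,off];f=(np.array(o["wrist_force"])+[0,0,4.4])
    y=S.T@Rm[:,1]
    print("t",o["time_s"],"foot in seat mm",(S.T@(foot-C0)*1e3).round(1),"F seat",(S.T@f).round(1),"M tool",(Rm.T@o["torque"]).round(2),"yaw",np.degrees(np.arctan2(y[1],y[0])).round(2),"axis",(S.T@Rm[:,2]).round(4))
E
python3 - <<'E'
from h import *
rep()
p,L,k=inhand();cv2.imwrite("pics/f.png",p["image"][60:280,90:420])
E
```

```text
t 8.0 foot in seat mm [ 0.6  1.  32.7] F seat [-0.2 -0.5  0.2] M tool [ 0.57 -0.16 -0.03] yaw -18.97 axis [ 0.0011  0.0028 -1.    ]
disc top plane in tool: z0 0.1829 n [-2.1e-03  8.0e-04 -1.0e+00] 40771 z at axis 0.183
disc centre free/r90 [0.0008 0.0008 0.09  ] [0.0008 0.0008]
```

View pics/f.png

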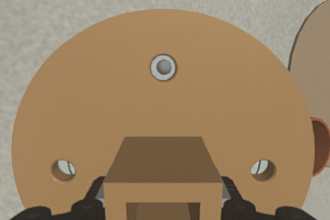

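The foot is already over the spindle tip with no contact force. The pin shows centred in the top hole at (163,67 in the crop), so I'll continue down slowly.

{"op": "send_rows", "data": {"commands": [[[0,0,0.15,0,0,0],[0,0,0.15,0,0,0],[0,0,0.15,0,0,0],[0,0,0.1,0,0,0],[0,0,0,0,0,0]]]}}

```text
time_s: 8.47
eef_pos: [0.5213, 0.0922, 0.3257]
eef_rot: [-0.012, 0.277, 0.93, 0.242]
wrist_force: [-0.5, 0.5, -4.8]
opening: 0.506
grasp_force: 62.3
```

```bash
cat >> h.py <<'E'
def throughpins(save=None):
    """offset of what is seen of each pin against its hole, in the tool frame"""
    p,L,k=inhand()
    K=L[...,2]; rr=np.hypot(L[...,0]-.001,L[...,1]-.001)
    if save:
        cv2.imwrite("pics/"+save,cv2.resize(p["image"][60:280,90:420],None,fx=2,fy=2,interpolation=2))
E
python3 - <<'E'
from h import *
rep();throughpins("g.png")
E
```

```text
t 8.4667 foot in seat mm [ 0.4  1.6 15.9] F seat [ 0.1  0.6 -0.6] M tool [ 0.57 -0.24 -0.04] yaw -18.99 axis [ 9.0e-04  3.6e-03 -1.0e+00]
disc top plane in tool: z0 0.1834 n [-2.3e-03  9.0e-04 -1.0e+00] 40774 z at axis 0.1834
disc centre free/r90 [0.0015 0.0006 0.0896] [0.001  0.0005]
```

View pics/g.png

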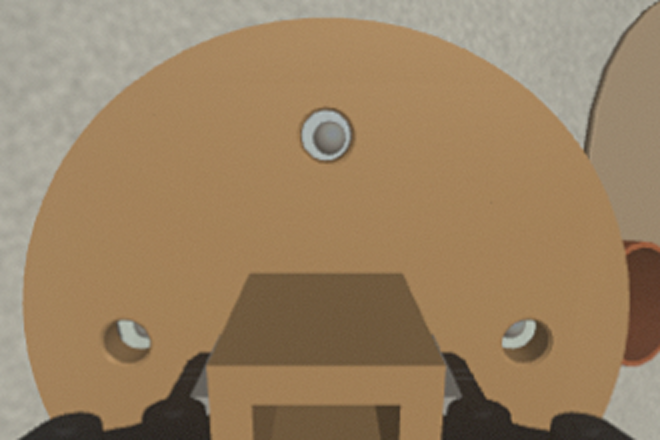

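The pins sit inside all three visible holes: top (328,137), left (130,335) and right (520,335). I'll slide on gently.

{"op": "send_rows", "data": {"commands": [[[0,0,0.08,0,0,0],[0,0,0.08,0,0,0],[0,0,0.08,0,0,0],[0,0,0,0,0,0]]]}}

```text
time_s: 8.85
eef_pos: [0.5222, 0.0954, 0.3196]
eef_rot: [-0.012, 0.277, 0.93, 0.242]
wrist_force: [0.1, -0.4, -4.2]
opening: 0.506
grasp_force: 62.3
```

```bash
python3 -c "
from h import *
rep()"
```

```text
t 8.85 foot in seat mm [0.5 1.4 8.9] F seat [-0.2 -0.2  0.3] M tool [ 0.54 -0.15  0.02] yaw -18.99 axis [ 0.001   0.0032 -1.    ]
```

Below the pin ends with no force, so the pins are in the holes. Next I'll bring it home.

{"op": "send_rows", "data": {"commands": [[[0,0,0.08,0,0,0],[0,0,0.08,0,0,0],[0,0,0.06,0,0,0],[0,0,0.04,0,0,0],[0,0,0,0,0,0]]]}}

```text
time_s: 9.27
eef_pos: [0.5232, 0.0989, 0.3129]
eef_rot: [-0.011, 0.277, 0.93, 0.242]
wrist_force: [0.0, 0.1, -3.2]
opening: 0.509
grasp_force: 62.4
```

```bash
python3 -c "
from h import *
rep()"
```

```text
t 9.2667 foot in seat mm [0.6 1.2 1.3] F seat [0.7 0.  1. ] M tool [ 0.47 -0.2  -0.08] yaw -18.97 axis [ 0.001   0.0028 -1.    ]
```

{"op": "send_rows", "data": {"commands": [[[0,0,0.04,0,0,0],[0,0,0.04,0,0,0],[0,0,0,0,0,0]]]}}

```text
time_s: 9.52
eef_pos: [0.5234, 0.0994, 0.3123]
eef_rot: [-0.011, 0.276, 0.93, 0.242]
wrist_force: [-10.9, -8.2, 7.7]
opening: 0.506
grasp_force: 63.9
```

```bash
python3 -c "
from h import *
rep()"
```

```text
t 9.5167 foot in seat mm [0.7 1.1 0.5] F seat [-3.7  8.5 15.7] M tool [0.81 0.35 0.01] yaw -18.92 axis [ 6.0e-04  2.8e-03 -1.0e+00]
```

{"op": "send_rows", "data": {"commands": [[[0,0,0.04,0,0,0],[0,0,0.03,0,0,0],[0,0,0,0,0,0],[0,0,0,0,0,0]]]}}

```text
time_s: 9.85
eef_pos: [0.5235, 0.0995, 0.3123]
eef_rot: [-0.011, 0.276, 0.93, 0.242]
wrist_force: [-23.0, -18.5, 26.6]
opening: 0.512
grasp_force: 66.4
```

```bash
python3 -c "
from h import *
rep();inhand()"
```

```text
t 9.85 foot in seat mm [0.7 1.1 0.5] F seat [-6.3 17.8 38.4] M tool [1.46 1.6  0.24] yaw -18.87 axis [ 1.e-04  3.e-03 -1.e+00]
disc top plane in tool: z0 0.1832 n [ 0.0043 -0.0017 -1.    ] 40641 z at axis 0.183
disc centre free/r90 [0.0008 0.0008 0.0898] [0.0006 0.0008]
```

{"op": "send_rows", "data": {"commands": [[[0,0,-0.04,0,0,0],[0,0,-0.03,0,0,0],[0,0,0,0,0,0]]]}}

```text
time_s: 10.15
eef_pos: [0.5235, 0.0994, 0.3123]
eef_rot: [-0.011, 0.276, 0.93, 0.242]
wrist_force: [-7.4, -6.0, 4.8]
opening: 0.51
grasp_force: 63.7
```

{"op": "send_rows", "data": {"commands": [[[0,0,0,0,0,0],[0,0,0,0,0,0],[0,0,0,0,0,0],[0,0,0,0,0,0],[0,0,0,0,0,0],[0,0,0,0,0,0],[0,0,0,0,0,0],[0,0,0,0,0,0]]], "jaw": 1}}

```text
time_s: 10.82
eef_pos: [0.5235, 0.0999, 0.311]
eef_rot: [-0.011, 0.277, 0.93, 0.242]
wrist_force: [-0.8, 1.3, -0.1]
opening: 1.0
grasp_force: 0.0
```

```bash
python3 -c "
from h import *
rep();inhand()"
```

```text
t 10.8167 foot in seat mm [ 0.6  1.1 -0.9] F seat [2.9 1.1 3.3] M tool [ 0.21 -0.12 -0.04] yaw -18.97 axis [ 0.0011  0.0026 -1.    ]
disc top plane in tool: z0 0.1818 n [ 0.0043 -0.0012 -1.    ] 43627 z at axis 0.1816
disc centre free/r90 [0.0008 0.001  0.0897] [0.0004 0.001 ]
```

Released cleanly. I'll retreat along the axis and then look.

{"op": "send_rows", "data": {"commands": [[[0,0,-0.3,0,0,0],[0,0,-0.7,0,0,0],[0,0,-1,0,0,0],[0,0,-1,0,0,0],[0,0,-1,0,0,0],[0,0,-0.7,0,0,0],[0,0,0,0,0,0],[0,0,0,0,0,0]]]}}

```text
time_s: 11.53
eef_pos: [0.5077, 0.0348, 0.4371]
eef_rot: [-0.01, 0.277, 0.93, 0.242]
wrist_force: [0.1, 0.4, -0.3]
opening: 0.998
grasp_force: 0.0
```

Run:
```python
from h import *
rep(); S=seatframe(); ims=[]
for n in ["wrist","scene","side"]:
    p=imaging.camera(n);W=cloud(p);L=((W-C0)@S);ims.append(p["image"])
    hsv=cv2.cvtColor(p["image"],cv2.COLOR_BGR2HSV)
    k=(np.hypot(L[...,0],L[...,1])<.1)&(abs(L[...,2]-.012)<.01)&(hsv[...,1]>70)
    c,nn,P=plane(L[k]);print(n,"disc top in seat frame",c.round(4),nn.round(4),len(P),"z at centre",(c[2]+(nn[0]*c[0]+nn[1]*c[1])/nn[2]).round(4))
    for nm in ["bucket","mug","turtle","brush"]:
        for r in models.regions_of(p,nm)[:1]: print(n,nm,round(r["confidence"],2),np.nanmedian(W[r["region"]],0).round(3))
cv2.imwrite("pics/i.png",np.hstack([ims[0][:,50:450],cv2.resize(ims[2][100:240,180:320],(384,384),interpolation=2)]))
```

```text
t 11.5333 foot in seat mm [  0.6  -0.2 141.9] F seat [ 2.2 -0.   3.4] M tool [ 0.22 -0.07  0.05] yaw -18.95 axis [ 8.e-04 -1.e-03 -1.e+00]
wrist disc top in seat frame [0.0028 0.0078 0.0125] [-5.0e-04  2.1e-03  1.0e+00] 17696 z at centre 0.0125
wrist mug 0.55 [0.704 0.385 0.069]
wrist turtle 0.73 [0.396 0.007 0.025]
scene disc top in seat frame [ 0.001  -0.0073  0.0116] [-1.e-04 -9.e-04  1.e+00] 1301 z at centre 0.0116
scene bucket 0.67 [0.782 0.026 0.063]
scene mug 0.77 [0.704 0.385 0.05 ]
scene turtle 0.57 [ 0.384 -0.015  0.027]
scene brush 0.63 [ 0.365 -0.256  0.018]
side disc top in seat frame [-0.0153  0.0065  0.0119] [-0.0033  0.0013  1.    ] 1374 z at centre 0.012
side bucket 0.68 [0.792 0.008 0.09 ]
side mug 0.64 [0.709 0.336 0.02 ]
side turtle 0.81 [ 0.373 -0.02   0.026]
side brush 0.92 [ 0.361 -0.264  0.019]
```

View pics/i.png

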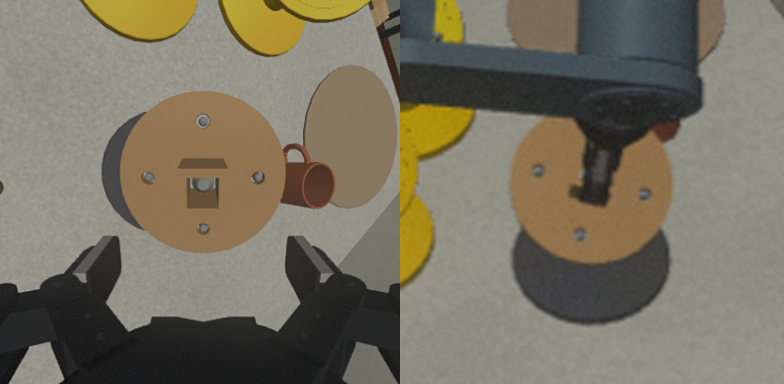

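The bat lies flush, with its top 12 mm above the face and parallel to it. Pins show in all four holes at (203,121), (148,178), (258,178) and (203,229), the spindle is in the socket at (203,185), and the bystanders haven't moved.

```bash
python3 -c "
from bench import ctrl
print(ctrl.hand_in())"
```

```text
the job is handed in; nothing more can be done
None
```

The bat is mounted flush on the grey wheel head with all four pins in its holes; it is released, the bucket, mug, turtle and brush are where they were, and the job is handed in at about 12 s of the 72 s allowed.

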